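Fit the spacer and wheel on a wooden carousel stand

TASK

Assemble the pupil's wooden carousel on the bench: first put the narrow, tall spacer ring over the stand's dowel so that it sits flat on the baseboard, then put the wide, flat wheel with the hole over the dowel so that it rests flat on the spacer. The solid round blank has no hole and does not belong: leave it where it lies.

Things in the scene. Friction and masses are not known exactly. Their poses are not given: they have to be found in the camera images.
- stand: Carousel stand, screwed to the bench (it cannot move): a square wooden baseboard 140 x 140 mm, 18 mm thick, with an upright round dowel 14 mm in diameter at its centre; the dowel's rounded tip stands 58 mm above the board (76 mm above the bench). Origin: centre of the board's underside, on the dowel's axis, at bench height. z up along the dowel, x and y along the board's edges; its yaw varies.
- spacer: Spacer ring, loose, plain pale wood, lying flat on the bench with its hole upright: outer diameter 44 mm, through hole 30 mm, 30 mm tall, about 18 g. The narrower and taller of the two rings. Origin: centre of its underside, on its axis; z up along the axis. Its hole has 8 mm of play all round the dowel. Seated, its origin is 18 mm above the stand's origin.
- wheel: Wheel, loose, plain pale wood, lying flat on the bench with its hole upright: outer diameter 60 mm, through hole 30 mm, 16 mm thick, about 25 g. The wider and flatter of the two rings. Origin: centre of its underside, on its axis; z up along the axis. Its hole has 8 mm of play all round the dowel. Resting on the spacer on the stand, its origin is 48 mm above the stand's origin and 12 mm of dowel shows above it.
- blank: Solid disc of plain pale wood without a hole, loose, lying flat on the bench: diameter 60 mm, 16 mm thick; not part of the job. The wheel, the spacer and the blank lie in any order in three places, at least 100 mm apart between centres. Origin: centre of its underside; z up.
Not all that is in view belongs to the job. Leave any orange look-alike of the wheel alone. What is shaped like the spacer but black is not meant.

How it is judged:
By the outcome, as a careful person would: the job done as asked, in the order asked, and still so for the second after the job is handed in, with the robot touching nothing.
It also fails if it takes over 61 s, if anything falls off the work surface, if the arm or the gripper's body presses on something with over 40 N, if the wrist force passes 120 N, or if a joint passes its speed limit or range.

ROBOT

A 6-joint arm with a two-finger parallel gripper is mounted at the origin on the work surface. World frame = base frame: x ahead of the robot, y to its left, z up, the work surface at z = 0. Lengths are in m, angles in rad, forces in N, time in s.
With the tool pointing down it reaches from about 0.325 to 0.925 m from the base axis. Payload 3.1 kg.
Tool frame: the origin (TCP) lies on the centre line of the jaws, within the pads' length; the fingertips stand 19 mm ahead of it and the grasp point (between the pads) is the TCP; z points along the fingers, y is the direction in which the jaws open and shut (so a half turn about z gives the same grasp; the last joint's range is limited). The gripper opens to 85 mm and grips with 20 to 120 N. Pads are 22 mm wide; open, the fingers measure 114 mm over their backs; the gripper's body (76 mm by 85 mm) begins 54 mm behind the grasp point. The pads swing forward as they close: fully open they stand 13 mm farther back than shut.
Start: joints at [-1.226, 0.217, 1.613, -0, 1.311, -0.112], TCP at [0.276, -0.561, 0.25] pointing down, gripper open.
Joint ranges: [-2.75, 2.75], [-0.78, 2.1], [0.31, 2.55], [-1.13, 4.27], [0.13, 2.63], [-2.58, 2.58]. Speed limits (rad/s): [2.79, 2.79, 3.14, 3.14, 3.14, 3.14].

INTERFACE

Orientations are given as [roll, pitch, yaw] about the fixed x, y, z axes, in that order (R = Rz(yaw) Ry(pitch) Rx(roll)).
In Python, from station import env gives the robot as it stands.
- The arm moves only by the tool drive_tool, never from a script. Its argument "motion" is a list of rows, each an object with "linear": the shift along the tool's x, y, z as a fraction of full scale, a list of three; "twist": the turn, a rotation vector about the tool's x, y, z as a fraction of full scale, a list of three. A call has 1 to 10 rows; each row is the pose to reach, as a shift and turn from the pose commanded when the call began, along the tool's axes at that moment, turning the shorter way round; what a row does not reach only later rows make up. Full scale, the value 1, is 0.2 m for a shift and 180 degrees for a turn. A row lasts 1/12 s, in which the tool goes at most 41.7 mm and 7.16 degrees, less where a joint would pass 70% of its speed; a pose out of reach is approached as far as the arm can. A call with a number of a shift or a turn outside -1 to 1 is refused whole. A call with a gripper value outside its range is refused whole. "claw" is the gripper's target within -1 to 1 (fully open at 1, half-way at 0, shut at -1), set as the call begins (left out, the last holds). The fingers move at their own pace and stop on an object; the grip force is fixed at half the most. Time passes only in rows, so rows that repeat a pose let the fingers close. It gives the time, the measured TCP pose, the force and the opening at its end, in the units of the state.
- env.observe(): the state, without advancing time (a new reading comes with each control period).
- env.read_camera(name): name is "scene" or "top"; returns a dict with "image" (420x560x3 uint8, red, green, blue), "depth" (420x560 float32, m along the optical axis (not along the pixel's ray), 0 where there is no reading), "intrinsics" (3x3 intrinsics, pixels), "cam_to_world" (4x4, takes a point from camera to world coordinates). Camera axes: x right, y down, z forward; pixel columns grow to the right and rows downward; lengths in m; the calibration is good to about 2 mm. A picture is of the moment at which its call begins.
- env.hand_in(): hands the job in, once; it reports no verdict.
The state is a dict: "time": time; "joint_positions": joint angles; "qd": joint speeds; "effort": joint torques, N m; "position": TCP position; "orientation": TCP orientation; "wrist_force": force on the tool from outside, world axes, zero at the start; "moment": the same for the moment, N m; "gripper_width": opening from 0.0 (shut) to 1.0 (fully open).
Only numpy, scipy, OpenCV 4.12 (cv2) and the standard library are available. Lean on these libraries where they do the work, as an engineer would, in place of code of your own. Each camera call takes 0.05 s, during which the arm holds its last target.

## Working session

There is one attempt and no reset: what is moved stays moved. The work goes in short steps, Python scripts to look and compute and a tool call to move; the robot and the scene stay as the last step left them, time stands still between calls to the robot, and variables do not carry over. Pictures are saved under pics/ and viewed, and the job is handed in when it is done.

Besides the shell and the picture viewer there is one more tool, called after "Emit:" in YAML: its name, and indented under it one key for each argument. drive_tool: Moves the arm, as the interface text tells. Its arguments: {"type":"object","properties":{"motion":{"type":"array"},"claw":{"type":"number"}},"required":["motion"]}

```bash
mkdir -p pics; ls; python3 - <<'E'
from station import env
import cv2, numpy as np
print(env.observe())
for n in ("top","scene"):
    c=env.read_camera(n)
    cv2.imwrite(f"pics/{n}0.png",c["image"][:,:,::-1])
    np.savez(f"pics/{n}0.npz",**c)
    print(n,c["intrinsics"],c["cam_to_world"])
E
```

```text
pics
{'time': 0.0, 'joint_positions': array([-1.22621829e+00,  2.17746306e-01,  1.61495046e+00,  2.47499276e-05,
        1.31127255e+00, -1.12208750e-01]), 'qd': array([-0.00090033,  0.0003932 ,  0.00043992, -0.00130023, -0.00095098,
       -0.00074397]), 'effort': array([ 4.23804931e-04, -3.96838653e+01, -3.03854835e+01, -1.95179532e-04,
        9.58839606e-03, -2.25473229e-05]), 'position': array([ 0.27542596, -0.56018151,  0.24896455]), 'orientation': array([-3.13923362e+00, -2.89878164e-04,  4.56780061e-01]), 'wrist_force': array([0.06819181, 0.24534895, 0.612571  ]), 'moment': array([-0.01447718,  0.03477907,  0.00713919]), 'gripper_width': 1.0037903267169468}
top [[396.42660478   0.         282.52514672]
 [  0.         396.42660478 208.88632356]
 [  0.           0.           1.        ]] [[-0.01461952 -0.9950735   0.09805606  0.47321693]
 [-0.99972867  0.01276808 -0.01948248  0.01173475]
 [ 0.01813451 -0.09831428 -0.99499017  0.84109684]
 [ 0.          0.          0.          1.        ]]
scene [[546.41473096   0.         268.1077024 ]
 [  0.         546.41473096 210.59348837]
 [  0.           0.           1.        ]] [[ 0.75727114  0.38142939 -0.53014342  0.99281703]
 [ 0.65290713 -0.42237935  0.62873521 -0.51821418]
 [ 0.01589646 -0.82225744 -0.56889366  0.52439652]
 [ 0.          0.          0.          1.        ]]
```

View pics/top0.png

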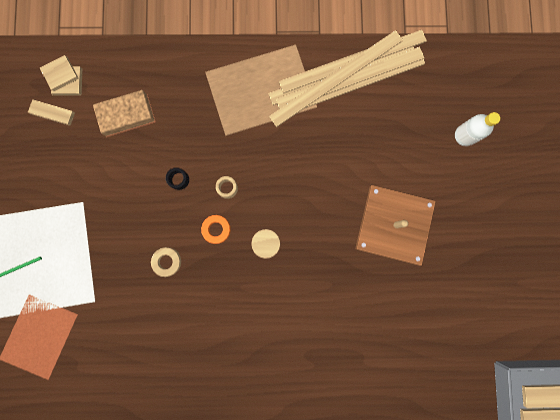

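View pics/scene0.png

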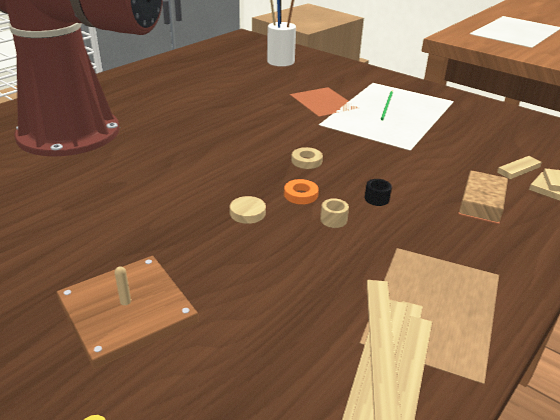

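Top view: the pale narrow ring at (226,187) should be the spacer, with the black look-alike at (177,178). The pale wide ring at (165,262) should be the wheel. It could be confused with the orange ring at (215,229) or the solid blank at (265,243). The stand is at (396,225), dowel tip near (403,224). Next I'll measure these and check a close crop.

```bash
cat > h.py <<'E'
import numpy as np, cv2
def cloud(c):
    K=c["intrinsics"];T=c["cam_to_world"];d=c["depth"]
    v,u=np.mgrid[:d.shape[0],:d.shape[1]]
    P=np.stack([(u-K[0,2])*d/K[0,0],(v-K[1,2])*d/K[1,1],d],-1)
    W=P@T[:3,:3].T+T[:3,3]; W[d==0]=np.nan
    return W
def circ(W,win,zlo,zhi):
    u0,u1,v0,v1=win
    p=W[v0:v1,u0:u1].reshape(-1,3); p=p[(p[:,2]>zlo)&(p[:,2]<zhi)]
    (c,r)=cv2.minEnclosingCircle(p[:,:2].astype(np.float32))
    return p,c,r
E
python3 - <<'E'
from h import *
c=dict(np.load("pics/top0.npz")); W=cloud(c); s=dict(np.load("pics/scene0.npz")); S=cloud(s)
print("bench z top", np.nanmedian(W[300:340,200:300,2]), "stand board z",np.nanmedian(W[205:215,385:395,2]))
for n,(u,v) in dict(spacer=(226,187),black=(177,178),wheel=(165,262),orange=(215,229),blank=(265,243)).items():
    p=W[v-22:v+22,u-22:u+22].reshape(-1,3); zt=np.nanpercentile(p[:,2],98)
    q=p[p[:,2]>zt-0.005]; cc,r=cv2.minEnclosingCircle(q[:,:2].astype(np.float32))
    print(n,"ztop %.4f"%zt,"c",np.round(cc,4),"r %.4f"%r,"mean",q.mean(0).round(4),"zcentre",W[v,u,2].round(4))
p=W[200:245,380:420].reshape(-1,3);q=p[p[:,2]>0.03]; t=q[q[:,2]>0.068];print("dowel",q.mean(0),t.mean(0),q[:,2].max(),len(t))
b=W[180:270,350:440].reshape(-1,3); b=b[(b[:,2]>0.012)&(b[:,2]<0.026)]; print("board",cv2.minAreaRect(b[:,:2].astype(np.float32)))
# scene cam
def box(S,x,y,r,zlo,zhi):
    p=S.reshape(-1,3);return p[(np.hypot(p[:,0]-x,p[:,1]-y)<r)&(p[:,2]>zlo)&(p[:,2]<zhi)]
t=box(S,q[:,0].mean(),q[:,1].mean(),0.03,0.03,0.09);print("scene dowel",t.mean(0),t.min(0),t.max(0))
im=c["image"][150:290,140:300,::-1]
cv2.imwrite("pics/crop1.png",cv2.resize(im,None,fx=4,fy=4,interpolation=cv2.INTER_CUBIC))
im=s["image"][130:240,220:400,::-1]
cv2.imwrite("pics/crop2.png",cv2.resize(im,None,fx=4,fy=4,interpolation=cv2.INTER_CUBIC))
E
```

```text
bench z top -0.0011422021321341735 stand board z 0.01686166437808062
spacer ztop 0.0300 c [0.6028 0.1129] r 0.0219 mean [0.6027 0.1121 0.0288] zcentre -0.0007
black ztop 0.0301 c [0.6221 0.2158] r 0.0220 mean [0.6222 0.2153 0.0288] zcentre -0.0028
wheel ztop 0.0168 c [0.4497 0.2393] r 0.0299 mean [0.4496 0.2388 0.0148] zcentre 0.0011
orange ztop 0.0172 c [0.5156 0.1364] r 0.0299 mean [0.5156 0.1364 0.015 ] zcentre -0.0029
blank ztop 0.0172 c [0.4841 0.0324] r 0.0298 mean [0.484  0.0321 0.0151] zcentre 0.0142
dowel [ 0.51849474 -0.23841063  0.06063647] [ 0.51880796 -0.2406508   0.07241211] 0.0760790834022893 37
board ((0.5194413661956787, -0.2419111430644989), (0.1408587545156479, 0.14013850688934326), 74.89786529541016)
scene dowel [ 0.52137772 -0.242687    0.05466057] [ 0.51241066 -0.247995    0.03049939] [ 0.52578303 -0.23443215  0.07558277]
```

View pics/crop1.png

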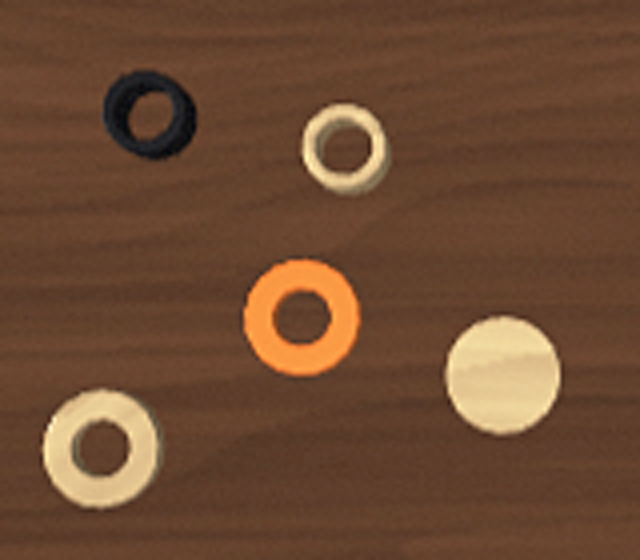

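View pics/crop2.png

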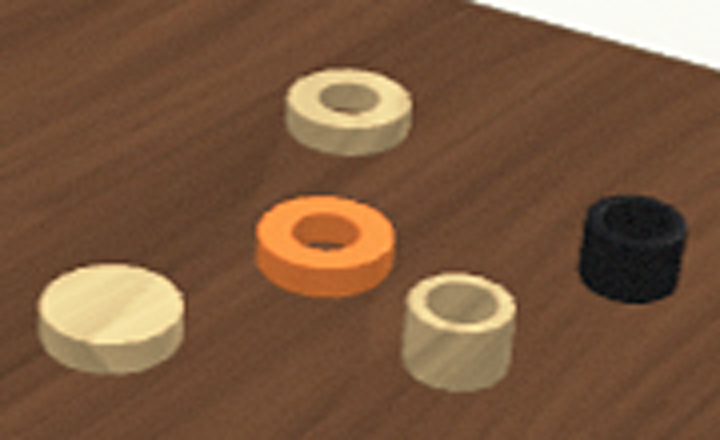

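Both crops agree. The spacer is the pale narrow ring at (0.603, 0.1125), top z 0.030, r 22 mm. The wheel is the pale wide holed ring at (0.450, 0.239), top z 0.016, r 30 mm. The dowel axis is about (0.519, -0.242). I'll grasp with yaw 0, jaws along y, which keeps clear of the orange and black rings.

```bash
cat >> h.py <<'E'
from scipy.spatial.transform import Rotation as R
def go(goal,yaw=0.0):
    from station import env
    s=env.observe(); Rm=R.from_euler('xyz',s['orientation'])
    l=Rm.inv().apply(np.array(goal)-s['position'])/0.2
    t=(Rm.inv()*R.from_euler('xyz',[np.pi,0,yaw])).as_rotvec()/np.pi
    print("t %.2f"%s['time'],"pos",s['position'].round(4),"rpy",s['orientation'].round(4),"F",s['wrist_force'].round(1),"w %.3f"%s['gripper_width'],"q6 %.2f"%s['joint_positions'][5])
    print("lin",l.round(4),"twist",t.round(4))
E
python3 -c "
from h import *
go([0.603,0.1125,0.15])"
```

```text
t 0.10 pos [ 0.2754 -0.5603  0.2491] rpy [-3.1394e+00 -2.0000e-04  4.5680e-01] F [-0.4 -0.9  0.7] w 0.998 q6 -0.11
lin [ 2.9534 -2.2954  0.5011] twist [-7.000e-04  1.000e-04  1.454e-01]
```

Emit:
drive_tool:
  motion:
    - {"linear": [0.98,-0.765,0],"twist": [0,0,0]}
    - {"linear": [0.98,-0.765,0],"twist": [0,0,0]}
    - {"linear": [0.98,-0.765,0],"twist": [0,0,0]}
    - {"linear": [0.98,-0.765,0],"twist": [0,0,0]}
    - {"linear": [0.98,-0.765,0],"twist": [0,0,0]}
    - {"linear": [0.98,-0.765,0],"twist": [0,0,0]}
    - {"linear": [0.98,-0.765,0],"twist": [0,0,0]}
    - {"linear": [0.98,-0.765,0],"twist": [0,0,0]}
  claw: 1

```text
time: 0.77
position: [0.3847, -0.3351, 0.2499]
orientation: [-3.141, 0.0, 0.461]
wrist_force: [-0.0, -0.3, -0.3]
gripper_width: 1.0
```

Emit:
drive_tool:
  motion:
    - {"linear": [0.98,-0.765,0],"twist": [0,0,0]}
    - {"linear": [0.98,-0.765,0],"twist": [0,0,0]}
    - {"linear": [0.98,-0.765,0],"twist": [0,0,0]}
    - {"linear": [0.98,-0.765,0],"twist": [0,0,0]}
    - {"linear": [0.98,-0.765,0],"twist": [0,0,0]}
    - {"linear": [0.98,-0.765,0],"twist": [0,0,0]}
    - {"linear": [0.98,-0.765,0],"twist": [0,0,0]}
    - {"linear": [0.98,-0.765,0],"twist": [0,0,0]}

```text
time: 1.43
position: [0.4931, -0.1129, 0.2501]
orientation: [3.141, 0.001, 0.46]
wrist_force: [-0.7, -0.6, -0.6]
gripper_width: 0.997
```

Emit:
drive_tool:
  motion:
    - {"linear": [0.98,-0.765,0.5],"twist": [0,0,0.145]}
    - {"linear": [0.98,-0.765,0.5],"twist": [0,0,0.145]}
    - {"linear": [0.98,-0.765,0.5],"twist": [0,0,0.145]}
    - {"linear": [0.98,-0.765,0.5],"twist": [0,0,0.145]}
    - {"linear": [0.98,-0.765,0.5],"twist": [0,0,0.145]}
    - {"linear": [0.98,-0.765,0.5],"twist": [0,0,0.145]}
    - {"linear": [0.98,-0.765,0.5],"twist": [0,0,0.145]}
    - {"linear": [0.98,-0.765,0.5],"twist": [0,0,0.145]}
    - {"linear": [0.98,-0.765,0.5],"twist": [0,0,0.145]}

```text
time: 2.18
position: [0.6009, 0.1088, 0.1487]
orientation: [3.14, 0.003, 0.001]
wrist_force: [1.2, -0.8, 1.2]
gripper_width: 1.001
```

```bash
python3 - <<'E'
from h import *
from station import env
go([0.603,0.1125,0.024])
c=env.read_camera("scene"); cv2.imwrite("pics/s1.png",c["image"][:,:,::-1]); np.savez("pics/s1.npz",**c)
E
```

```text
t 2.18 pos [0.6009 0.1088 0.1487] rpy [3.1402e+00 2.8000e-03 9.0000e-04] F [ 1.2 -0.8  1.2] w 1.001 q6 1.64
lin [ 0.0121 -0.0195  0.6234] twist [0.0004 0.0009 0.0003]
```

View pics/s1.png

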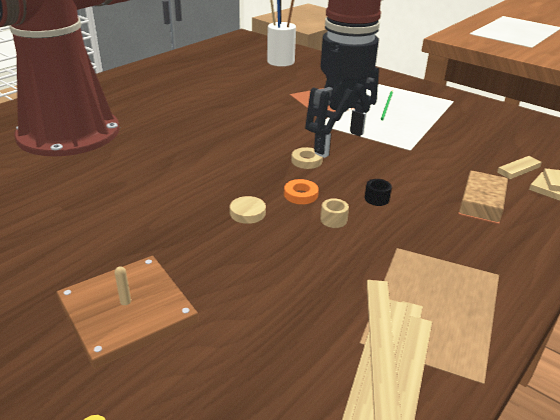

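The gripper hangs above the spacer (334,212), jaws along y. I'll check the fingertip height in the point cloud.

```bash
python3 - <<'E'
from h import *
for f in ("s1",):
    S=cloud(dict(np.load(f"pics/{f}.npz"))).reshape(-1,3)
    m=(abs(S[:,0]-0.601)<0.03)&(abs(S[:,1]-0.109)<0.08)&(S[:,2]>0.06)
    p=S[m]
    for lo,hi in((-.08,0),(0,.08)):
        q=p[(p[:,1]-.109>lo)&(p[:,1]-.109<hi)]; print(len(q),q.min(0),np.sort(q[:,2])[:6], q[q[:,2]<q[:,2].min()+.02].mean(0))
E
```

```text
5236 [0.57144474 0.03399556 0.14046075] [0.14046075 0.14181676 0.14245405 0.14251218 0.14262427 0.14272671] [0.60499283 0.0583875  0.15205692]
1176 [0.58974522 0.10900094 0.14180567] [0.14180567 0.14212117 0.1424389  0.14282036 0.14282937 0.1428762 ] [0.60226975 0.15295295 0.15219977]
```

Open, the tips stand about 7 mm ahead of the TCP, which matches 19 − 13. For the spacer I'll go to TCP z ≈ 0.020.

Emit:
drive_tool:
  motion:
    - {"linear": [0.0105,-0.018,0.3],"twist": [0,0,0]}
    - {"linear": [0.0105,-0.018,0.45],"twist": [0,0,0]}
    - {"linear": [0.0105,-0.018,0.55],"twist": [0,0,0]}
    - {"linear": [0.0105,-0.018,0.64],"twist": [0,0,0]}
    - {"linear": [0.0105,-0.018,0.64],"twist": [0,0,0]}
    - {"linear": [0.0105,-0.018,0.64],"twist": [0,0,0]}

```text
time: 2.73
position: [0.6025, 0.1116, 0.0221]
orientation: [3.141, 0.002, -0.001]
wrist_force: [-0.1, -0.2, 0.6]
gripper_width: 1.001
```

Emit:
drive_tool:
  motion:
    - {"linear": [0,0,0],"twist": [0,0,0]}
    - {"linear": [0,0,0],"twist": [0,0,0]}
    - {"linear": [0,0,0],"twist": [0,0,0]}
    - {"linear": [0,0,0],"twist": [0,0,0]}
    - {"linear": [0,0,0],"twist": [0,0,0]}
    - {"linear": [0,0,0],"twist": [0,0,0]}
    - {"linear": [0,0,0],"twist": [0,0,0]}
    - {"linear": [0,0,0],"twist": [0,0,0]}
  claw: -1

```text
time: 3.4
position: [0.6053, 0.114, 0.025]
orientation: [3.141, -0.005, 0.002]
wrist_force: [0.0, -0.8, 6.8]
gripper_width: 0.491
```

```bash
python3 - <<'E'
from h import *
from station import env
go([0.603,0.1125,0.15])
c=env.read_camera("scene"); cv2.imwrite("pics/s2.png",cv2.resize(c["image"][60:260,220:420,::-1],None,fx=3,fy=3)); np.savez("pics/s2.npz",**c)
E
```

```text
t 3.40 pos [0.6053 0.114  0.025 ] rpy [ 3.1414e+00 -4.6000e-03  1.7000e-03] F [ 0.  -0.8  6.8] w 0.491 q6 1.64
lin [-0.0085  0.0078 -0.625 ] twist [ 0.0001 -0.0015  0.0005]
```

View pics/s2.png

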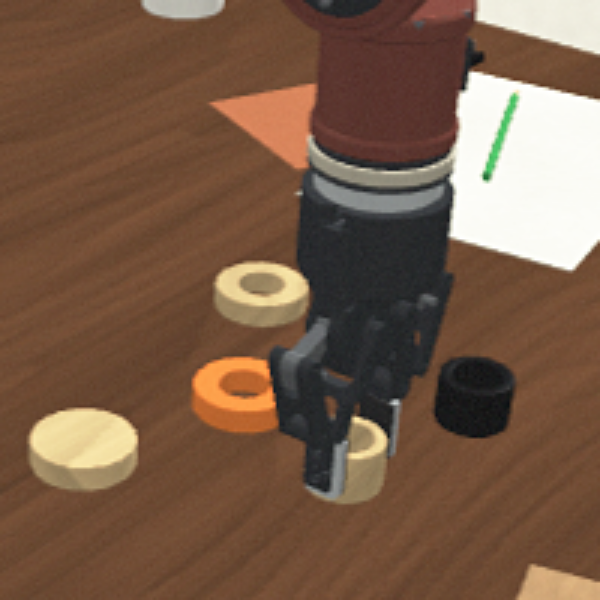

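Gripping at width 0.49, close to 44 mm, with 6.8 N vertical. I'll lift and inspect.

Emit:
drive_tool:
  motion:
    - {"linear": [0,0,-0.05],"twist": [0,0,0]}
    - {"linear": [0,0,-0.15],"twist": [0,0,0]}
    - {"linear": [0,0,-0.35],"twist": [0,0,0]}
    - {"linear": [0,0,-0.55],"twist": [0,0,0]}
    - {"linear": [0,0,-0.65],"twist": [0,0,0]}
    - {"linear": [0,0,-0.65],"twist": [0,0,0]}
    - {"linear": [0,0,-0.65],"twist": [0,0,0]}

```text
time: 4.03
position: [0.6044, 0.1143, 0.1552]
orientation: [-3.141, -0.005, 0.002]
wrist_force: [0.0, -0.4, -0.8]
gripper_width: 0.494
```

```bash
python3 - <<'E'
from h import *
from station import env
go([0.519,-0.242,0.15])
c=env.read_camera("scene"); cv2.imwrite("pics/s3.png",cv2.resize(c["image"][60:260,220:420,::-1],None,fx=3,fy=3)); np.savez("pics/s3.npz",**c)
p=env.observe()['position']
S=cloud(c).reshape(-1,3); col=c["image"].reshape(-1,3).astype(int)
m=(np.hypot(S[:,0]-p[0],S[:,1]-p[1])<0.04)&(S[:,2]>0.08)&(S[:,2]<p[2]+.04)&(col[:,0]-col[:,2]>35)
q=S[m];print(len(q),q.min(0),q.max(0)); 
t=q[q[:,2]>q[:,2].max()-.003]; print(t.mean(0),t.min(0),t.max(0),"minz",np.sort(q[:,2])[:5])
# tilt : plane fit on top points vs axis by circle on lateral points
E
```

```text
t 4.03 pos [0.6044 0.1143 0.1552] rpy [-3.1412e+00 -4.9000e-03  1.6000e-03] F [ 0.  -0.4 -0.8] w 0.494 q6 1.64
lin [-0.4302  1.7808  0.0233] twist [-0.0001 -0.0016  0.0005]
415 [0.59256749 0.0875811  0.12883889] [0.62384042 0.13887419 0.18319311]
[0.6176173  0.08790518 0.18225832] [0.61750172 0.0875811  0.18132354] [0.61773287 0.08822926 0.18319311] minz [0.12883889 0.12937164 0.1295786  0.12989719 0.12998875]
```

View pics/s3.png

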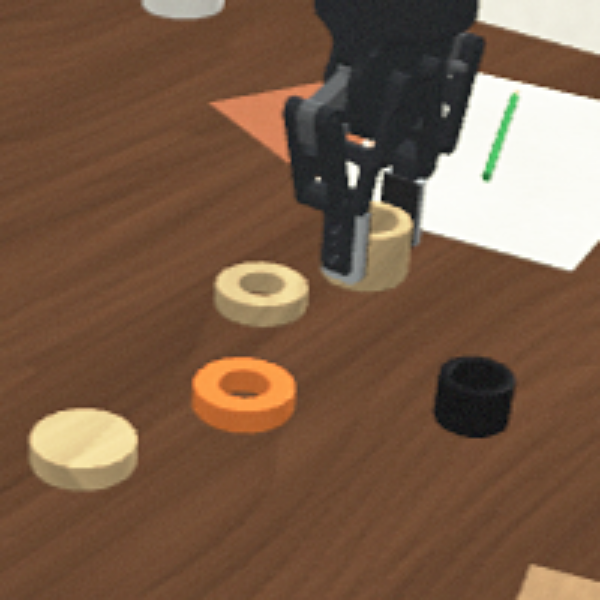

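The spacer is held upright, its bottom about 26 mm below the TCP. I'll fit its centre, then work out the transfer.

```bash
cat >> h.py <<'E'
from scipy.optimize import least_squares
def ringfit(c,p,r,zlo,zhi):
    S=cloud(c).reshape(-1,3); col=c["image"].reshape(-1,3).astype(int)
    m=(np.hypot(S[:,0]-p[0],S[:,1]-p[1])<r+.015)&(S[:,2]>zlo)&(S[:,2]<zhi)&(col[:,0]-col[:,2]>30)
    q=S[m]
    f=least_squares(lambda k:np.hypot(q[:,0]-k[0],q[:,1]-k[1])-r,p[:2],loss='soft_l1',f_scale=.001)
    print("ringfit n",len(q),"c",f.x.round(4),"rms %.4f"%np.sqrt(np.mean(f.fun**2)),"off from tcp",(f.x-p[:2]).round(4)); return f.x
E
python3 - <<'E'
from h import *
c=dict(np.load("pics/s3.npz")); p=[.6044,.1143,.1552]
ringfit(c,p,.022,.131,.155)
ringfit(c,p,.022,.131,.142)
ringfit(c,p,.022,.143,.154)
# same method on untouched wheel & dowel for camera bias
s=dict(np.load("pics/scene0.npz")); ringfit(s,[.4497,.239],.03,.002,.013); ringfit(s,[.603,.1125],.022,.003,.026); ringfit(s,[.519,-.242],.007,.03,.068)
E
```

```text
ringfit n 270 c [0.5999 0.1128] rms 0.0024 off from tcp [-0.0045 -0.0015]
ringfit n 113 c [0.6007 0.1151] rms 0.0013 off from tcp [-0.0037  0.0008]
ringfit n 132 c [0.5989 0.1094] rms 0.0023 off from tcp [-0.0055 -0.0049]
ringfit n 232 c [0.4485 0.2401] rms 0.0080 off from tcp [-0.0012  0.0011]
ringfit n 446 c [0.6017 0.1141] rms 0.0037 off from tcp [-0.0013  0.0016]
ringfit n 255 c [ 0.5172 -0.2402] rms 0.0008 off from tcp [-0.0018  0.0018]
```

Comparing both cameras, the ring sits about −2 mm in x from the TCP, so the TCP target over the dowel is (0.521, −0.241).

Emit:
drive_tool:
  motion:
    - {"linear": [-0.04,0.15,0],"twist": [0,0,0]}
    - {"linear": [-0.08,0.33,0],"twist": [0,0,0]}
    - {"linear": [-0.12,0.51,0],"twist": [0,0,0]}
    - {"linear": [-0.16,0.69,0],"twist": [0,0,0]}
    - {"linear": [-0.21,0.89,0],"twist": [0,0,0]}

```text
time: 4.5
position: [0.5589, -0.0644, 0.1496]
orientation: [-3.14, 0.005, 0.003]
wrist_force: [-0.2, -0.1, -0.6]
gripper_width: 0.491
```

Emit:
drive_tool:
  motion:
    - {"linear": [-0.04,0.18,0],"twist": [0,0,0]}
    - {"linear": [-0.08,0.36,0],"twist": [0,0,0]}
    - {"linear": [-0.12,0.54,0],"twist": [0,0,0]}
    - {"linear": [-0.16,0.7,0],"twist": [0,0,0]}
    - {"linear": [-0.19,0.82,0],"twist": [0,0,0]}
    - {"linear": [-0.21,0.886,0],"twist": [0,0,0]}
    - {"linear": [-0.21,0.886,0],"twist": [0,0,0]}
    - {"linear": [-0.21,0.886,0],"twist": [0,0,0]}

```text
time: 5.17
position: [0.5185, -0.2406, 0.1507]
orientation: [-3.139, 0.002, -0.0]
wrist_force: [0.1, 0.3, 1.1]
gripper_width: 0.492
```

```bash
python3 - <<'E'
from h import *
from station import env
go([0.521,-0.241,0.075])
c=env.read_camera("scene"); cv2.imwrite("pics/s4.png",cv2.resize(c["image"][200:400,30:230,::-1],None,fx=3,fy=3)); np.savez("pics/s4.npz",**c)
p=env.observe()['position']
ringfit(c,p,.022,p[2]-.024,p[2]-.013); ringfit(c,[.5172,-.2402],.007,.03,.068)
E
```

```text
t 5.17 pos [ 0.5185 -0.2406  0.1507] rpy [-3.139e+00  2.500e-03 -2.000e-04] F [0.1 0.3 1.1] w 0.492 q6 1.01
lin [0.0136 0.0031 0.3783] twist [-0.0008  0.0008 -0.0001]
ringfit n 263 c [ 0.5147 -0.2397] rms 0.0029 off from tcp [-0.0042  0.0002]
ringfit n 257 c [ 0.5172 -0.2402] rms 0.0007 off from tcp [0. 0.]
```

View pics/s4.png

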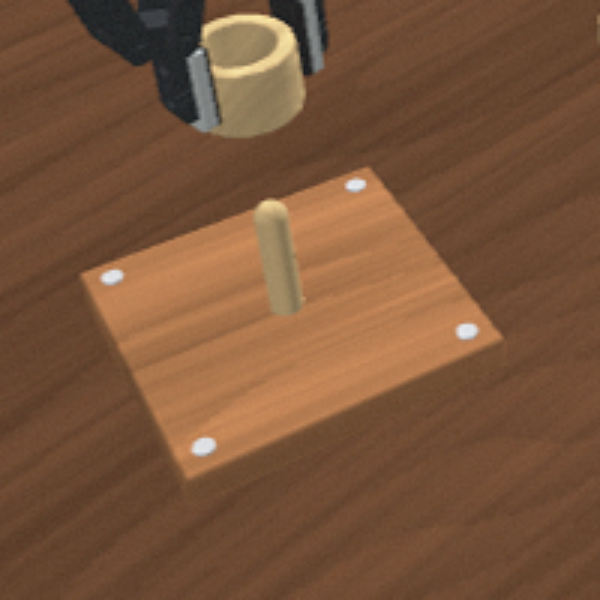

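The spacer hangs upright above the dowel (dowel tip at crop (272,210)), about 2.5 mm off in −x. I'll correct that and lower to just above the board.

Emit:
drive_tool:
  motion:
    - {"linear": [0.0125,0.003,0],"twist": [0,0,0]}
    - {"linear": [0.0125,0.003,0.1],"twist": [0,0,0]}
    - {"linear": [0.0125,0.003,0.2],"twist": [0,0,0]}
    - {"linear": [0.0125,0.003,0.3],"twist": [0,0,0]}
    - {"linear": [0.0125,0.003,0.4],"twist": [0,0,0]}
    - {"linear": [0.0125,0.003,0.48],"twist": [0,0,0]}
    - {"linear": [0.0125,0.003,0.5],"twist": [0,0,0]}
    - {"linear": [0.0125,0.003,0.5],"twist": [0,0,0]}

```text
time: 5.88
position: [0.5212, -0.2398, 0.0506]
orientation: [-3.139, 0.003, 0.003]
wrist_force: [-0.7, 0.5, 0.1]
gripper_width: 0.496
```

```bash
python3 - <<'E'
from h import *
from station import env
go([0.521,-0.241,0.044])
c=env.read_camera("scene"); cv2.imwrite("pics/s5.png",cv2.resize(c["image"][200:400,30:230,::-1],None,fx=3,fy=3)); np.savez("pics/s5.npz",**c)
E
```

```text
t 5.88 pos [ 0.5212 -0.2398  0.0506] rpy [-3.1392  0.0033  0.0032] F [-0.7  0.5  0.1] w 0.496 q6 1.01
lin [-0.0007  0.0061  0.0327] twist [-0.0007  0.0011  0.001 ]
```

View pics/s5.png

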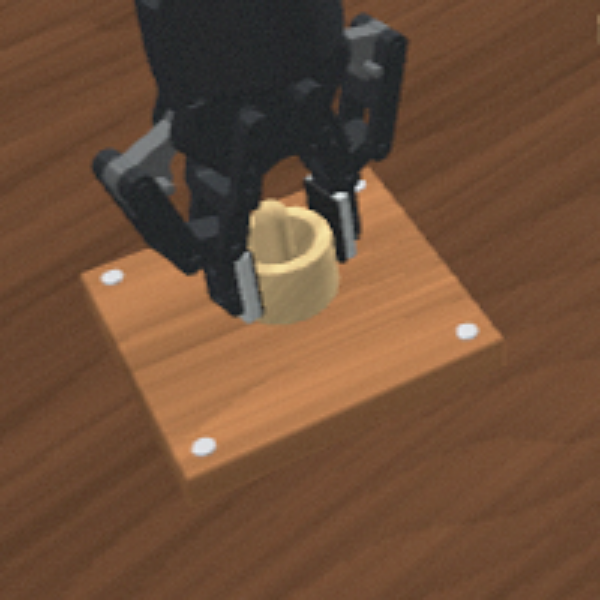

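The dowel is inside the ring and there's no side force. I'll lower the last few mm.

Emit:
drive_tool:
  motion:
    - {"linear": [0,0.003,0.012],"twist": [0,0,0]}
    - {"linear": [0,0.003,0.024],"twist": [0,0,0]}
    - {"linear": [0,0.003,0.03],"twist": [0,0,0]}
    - {"linear": [0,0.003,0.033],"twist": [0,0,0]}
    - {"linear": [0,0.003,0.033],"twist": [0,0,0]}

```text
time: 6.35
position: [0.5222, -0.2427, 0.0461]
orientation: [3.141, -0.001, 0.001]
wrist_force: [0.5, -0.9, -1.3]
gripper_width: 0.494
```

Emit:
drive_tool:
  motion:
    - {"linear": [0,0,0.006],"twist": [0,0,0]}
    - {"linear": [0,0,0.012],"twist": [0,0,0]}
    - {"linear": [0,0,0.012],"twist": [0,0,0]}

```text
time: 6.6
position: [0.5219, -0.2425, 0.0431]
orientation: [-3.141, 0.0, 0.001]
wrist_force: [0.1, -0.0, -0.5]
gripper_width: 0.496
```

Emit:
drive_tool:
  motion:
    - {"linear": [0,0,0.005],"twist": [0,0,0]}
    - {"linear": [0,0,0.01],"twist": [0,0,0]}
    - {"linear": [0,0,0.01],"twist": [0,0,0]}

```text
time: 6.85
position: [0.5219, -0.2426, 0.043]
orientation: [-3.141, 0.002, 0.001]
wrist_force: [-4.3, 2.2, 10.2]
gripper_width: 0.492
```

```bash
python3 - <<'E'
from h import *
from station import env
go([0.521,-0.241,0.044])
c=env.read_camera("scene"); cv2.imwrite("pics/s6.png",cv2.resize(c["image"][200:400,30:230,::-1],None,fx=3,fy=3)); np.savez("pics/s6.npz",**c)
S=cloud(c).reshape(-1,3); col=c["image"].reshape(-1,3).astype(int)
E
```

```text
t 6.85 pos [ 0.5219 -0.2426  0.043 ] rpy [-3.141e+00  1.500e-03  1.400e-03] F [-4.3  2.2 10.2] w 0.492 q6 1.01
lin [-0.0044 -0.0078 -0.0051] twist [-0.0002  0.0005  0.0004]
```

View pics/s6.png

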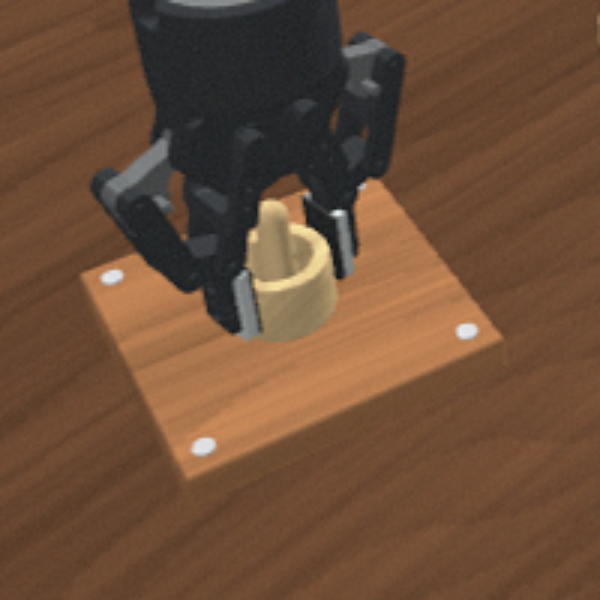

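Contact: 10 N at TCP z 0.043, as predicted for seated. Opening.

Emit:
drive_tool:
  motion:
    - {"linear": [0,0,0],"twist": [0,0,0]}
    - {"linear": [0,0,0],"twist": [0,0,0]}
    - {"linear": [0,0,0],"twist": [0,0,0]}
    - {"linear": [0,0,0],"twist": [0,0,0]}
    - {"linear": [0,0,0],"twist": [0,0,0]}
  claw: 1

```text
time: 7.32
position: [0.5218, -0.2424, 0.041]
orientation: [-3.141, 0.0, 0.001]
wrist_force: [-0.0, -0.3, -0.3]
gripper_width: 1.008
```

Emit:
drive_tool:
  motion:
    - {"linear": [0,0,-0.1],"twist": [0,0,0]}
    - {"linear": [0,0,-0.25],"twist": [0,0,0]}
    - {"linear": [0,0,-0.45],"twist": [0,0,0]}
    - {"linear": [0,0,-0.6],"twist": [0,0,0]}
    - {"linear": [0,0,-0.75],"twist": [0,0,0]}
    - {"linear": [0,0,-0.75],"twist": [0,0,0]}

```text
time: 7.82
position: [0.5262, -0.245, 0.1993]
orientation: [3.134, -0.012, 0.001]
wrist_force: [1.3, -0.5, 1.2]
gripper_width: 1.001
```

```bash
python3 - <<'E'
from h import *
from station import env
go([0.4497,0.2393,0.15])
c=env.read_camera("scene"); cv2.imwrite("pics/s7.png",cv2.resize(c["image"][200:400,30:230,::-1],None,fx=3,fy=3)); np.savez("pics/s7.npz",**c)
ringfit(c,[.517,-.240],.022,.022,.044)
S=cloud(c).reshape(-1,3); q=S[(np.hypot(S[:,0]-.517,S[:,1]+.24)<.03)&(S[:,2]>.04)&(S[:,2]<.056)&(np.hypot(S[:,0]-.517,S[:,1]+.24)>.0)]
print("z pct",np.percentile(q[:,2],[90,97]))
E
```

```text
t 7.82 pos [ 0.5262 -0.245   0.1993] rpy [ 3.1342e+00 -1.1900e-02  1.4000e-03] F [ 1.3 -0.5  1.2] w 1.001 q6 1.01
lin [-0.3819 -2.4239  0.2242] twist [ 0.0023 -0.0038  0.0004]
ringfit n 614 c [ 0.5184 -0.2414] rms 0.0057 off from tcp [ 0.0014 -0.0014]
z pct [0.04827336 0.05296191]
```

View pics/s7.png

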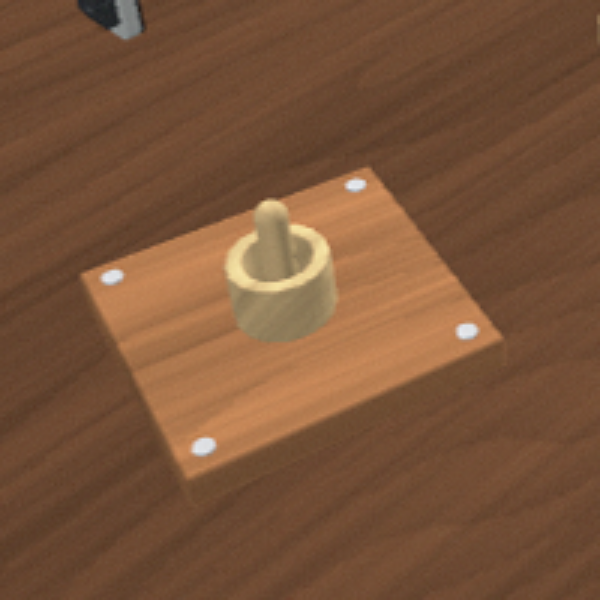

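The spacer sits flat on the board and centred (crop (280,280)), top at z 0.048. Next, the wheel.

Emit:
drive_tool:
  motion:
    - {"linear": [-0.12,-0.8,0],"twist": [0,0,0]}
    - {"linear": [-0.12,-0.8,0],"twist": [0,0,0]}
    - {"linear": [-0.12,-0.8,0],"twist": [0,0,0]}
    - {"linear": [-0.12,-0.8,0],"twist": [0,0,0]}
    - {"linear": [-0.12,-0.8,0],"twist": [0,0,0]}

```text
time: 8.28
position: [0.4947, -0.0766, 0.1887]
orientation: [-3.137, 0.006, 0.006]
wrist_force: [-0.0, 0.3, -0.2]
gripper_width: 1.002
```

Emit:
drive_tool:
  motion:
    - {"linear": [-0.12,-0.8,0],"twist": [0,0,0]}
    - {"linear": [-0.12,-0.8,0],"twist": [0,0,0]}
    - {"linear": [-0.12,-0.8,0],"twist": [0,0,0]}
    - {"linear": [-0.12,-0.8,0],"twist": [0,0,0]}
    - {"linear": [-0.12,-0.8,0],"twist": [0,0,0]}

```text
time: 8.7
position: [0.4712, 0.0824, 0.1896]
orientation: [-3.139, 0.004, 0.007]
wrist_force: [-0.4, -0.5, 0.3]
gripper_width: 1.0
```

Emit:
drive_tool:
  motion:
    - {"linear": [-0.12,-0.8,0.3],"twist": [0,0,0]}
    - {"linear": [-0.12,-0.8,0.3],"twist": [0,0,0]}
    - {"linear": [-0.12,-0.8,0.3],"twist": [0,0,0]}
    - {"linear": [-0.12,-0.8,0.3],"twist": [0,0,0]}
    - {"linear": [-0.12,-0.8,0.3],"twist": [0,0,0]}
    - {"linear": [-0.12,-0.8,0.3],"twist": [0,0,0]}
    - {"linear": [-0.12,-0.8,0.3],"twist": [0,0,0]}
    - {"linear": [-0.12,-0.8,0.3],"twist": [0,0,0]}

```text
time: 9.37
position: [0.45, 0.236, 0.1313]
orientation: [3.141, -0.0, 0.0]
wrist_force: [0.5, 0.2, 0.8]
gripper_width: 0.998
```

```bash
python3 - <<'E'
from h import *
from station import env
go([0.4497,0.2393,0.016])
E
```

```text
t 9.37 pos [0.45   0.236  0.1313] rpy [ 3.1409e+00 -2.0000e-04  1.0000e-04] F [0.5 0.2 0.8] w 0.998 q6 1.92
lin [-0.0017 -0.0168  0.5766] twist [ 0.0002 -0.0001  0.    ]
```

```bash
python3 - <<'E'
from h import *
for f,p in (("s3",[.6044,.1143,.1552]),("s4",[.5185,-.2406,.1507])):
    c=dict(np.load(f"pics/{f}.npz")); S=cloud(c).reshape(-1,3); col=c["image"].reshape(-1,3).astype(int)
    m=(np.hypot(S[:,0]-p[0],S[:,1]-p[1])<.05)&(S[:,2]>.1)&(col[:,0]-col[:,2]<20)
    z=np.sort(S[m][:,2]); print(f,"tip below TCP mm",((p[2]-z[[0,3,10,30]])*1e3).round(1))
E
```

```text
s3 tip below TCP mm [23.  18.4 17.  13.9]
s4 tip below TCP mm [19.3 17.9 15.7 13.3]
```

With jaws at ~42 mm the tips stand ~17 mm ahead, so at 60 mm probably ~14 mm. I'll use TCP z ≈ 0.019 for the wheel.

Emit:
drive_tool:
  motion:
    - {"linear": [-0.0015,-0.017,0.2],"twist": [0,0,0]}
    - {"linear": [-0.0015,-0.017,0.35],"twist": [0,0,0]}
    - {"linear": [-0.0015,-0.017,0.48],"twist": [0,0,0]}
    - {"linear": [-0.0015,-0.017,0.56],"twist": [0,0,0]}
    - {"linear": [-0.0015,-0.017,0.56],"twist": [0,0,0]}
    - {"linear": [-0.0015,-0.017,0.56],"twist": [0,0,0]}
    - {"linear": [-0.0015,-0.017,0.56],"twist": [0,0,0]}

```text
time: 9.95
position: [0.4509, 0.2403, 0.0209]
orientation: [-3.141, -0.003, -0.0]
wrist_force: [-0.6, 0.4, -0.7]
gripper_width: 0.996
```

Emit:
drive_tool:
  motion:
    - {"linear": [0,0,0],"twist": [0,0,0]}
    - {"linear": [0,0,0],"twist": [0,0,0]}
    - {"linear": [0,0,0],"twist": [0,0,0]}
    - {"linear": [0,0,0],"twist": [0,0,0]}
    - {"linear": [0,0,0],"twist": [0,0,0]}
    - {"linear": [0,0,0],"twist": [0,0,0]}
  claw: -1

```text
time: 10.45
position: [0.4508, 0.2412, 0.0221]
orientation: [-3.141, -0.003, 0.002]
wrist_force: [-2.4, -2.2, 11.2]
gripper_width: 0.673
```

```bash
python3 - <<'E'
from h import *
from station import env
go([0.45,0.2393,0.15])
c=env.read_camera("scene"); cv2.imwrite("pics/s8.png",cv2.resize(c["image"][40:240,220:420,::-1],None,fx=3,fy=3)); np.savez("pics/s8.npz",**c)
E
```

```text
t 10.45 pos [0.4508 0.2412 0.0221] rpy [-3.1412e+00 -2.9000e-03  1.6000e-03] F [-2.4 -2.2 11.2] w 0.673 q6 1.92
lin [-0.0023  0.0091 -0.6393] twist [-0.0001 -0.0009  0.0005]
```

View pics/s8.png

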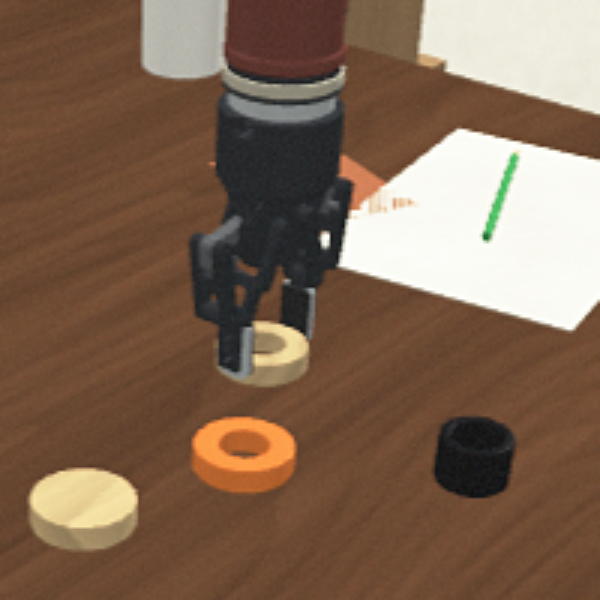

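The jaws closed on the wheel at width 0.67, with the same small shortfall as for the spacer. Lifting.

Emit:
drive_tool:
  motion:
    - {"linear": [0,0,-0.05],"twist": [0,0,0]}
    - {"linear": [0,0,-0.15],"twist": [0,0,0]}
    - {"linear": [0,0,-0.35],"twist": [0,0,0]}
    - {"linear": [0,0,-0.55],"twist": [0,0,0]}
    - {"linear": [0,0,-0.75],"twist": [0,0,0]}
    - {"linear": [0,0,-0.75],"twist": [0,0,0]}
    - {"linear": [0,0,-0.75],"twist": [0,0,0]}

```text
time: 11.08
position: [0.4518, 0.242, 0.1741]
orientation: [-3.138, -0.009, 0.002]
wrist_force: [0.2, 0.0, 0.0]
gripper_width: 0.67
```

```bash
python3 - <<'E'
from h import *
from station import env
go([0.521,-0.242,0.17])
c=env.read_camera("scene"); cv2.imwrite("pics/s9.png",cv2.resize(c["image"][0:200,220:420,::-1],None,fx=3,fy=3)); np.savez("pics/s9.npz",**c)
p=env.observe()['position']
S=cloud(c).reshape(-1,3); col=c["image"].reshape(-1,3).astype(int)
m=(np.hypot(S[:,0]-p[0],S[:,1]-p[1])<.045)&(S[:,2]>p[2]-.05)&(S[:,2]<p[2]+.01)&(col[:,0]-col[:,2]>30)
q=S[m];print(len(q),np.percentile(q[:,2],[0,2,5,50,95,98,100]).round(4)-p[2].round(4))
ringfit(c,p,.03,p[2]-.018,p[2]-.009)
E
```

```text
t 11.08 pos [0.4518 0.242  0.1741] rpy [-3.1382e+00 -9.0000e-03  1.6000e-03] F [0.2 0.  0. ] w 0.670 q6 1.92
lin [0.3416 2.4207 0.0152] twist [-0.0011 -0.0029  0.0005]
396 [-0.0209 -0.0196 -0.0186 -0.0085 -0.0039 -0.0034 -0.0008]
ringfit n 151 c [0.4484 0.2414] rms 0.0067 off from tcp [-0.0014  0.0002]
```

View pics/s9.png

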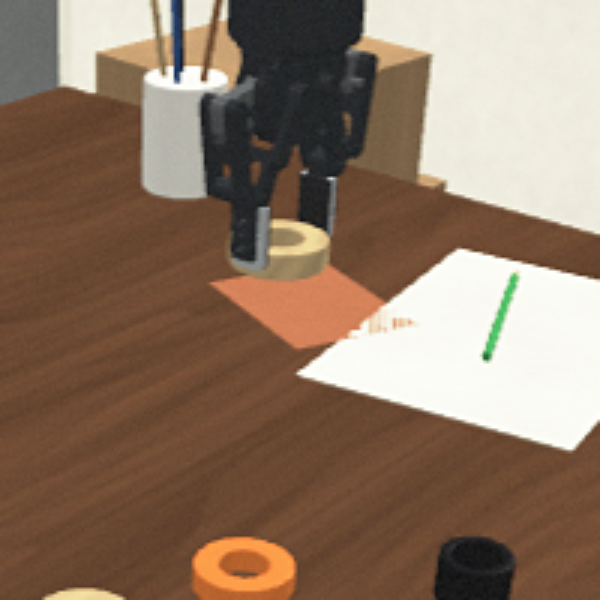

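The wheel is held flat, its bottom about 20 mm below the TCP. Carrying it to the stand.

Emit:
drive_tool:
  motion:
    - {"linear": [0.02,0.14,0],"twist": [0,0,0]}
    - {"linear": [0.045,0.32,0],"twist": [0,0,0]}
    - {"linear": [0.07,0.5,0],"twist": [0,0,0]}
    - {"linear": [0.095,0.67,0],"twist": [0,0,0]}
    - {"linear": [0.115,0.81,0],"twist": [0,0,0]}

```text
time: 11.55
position: [0.4704, 0.0768, 0.167]
orientation: [3.141, 0.005, 0.001]
wrist_force: [1.0, 0.9, 0.0]
gripper_width: 0.674
```

Emit:
drive_tool:
  motion:
    - {"linear": [0.025,0.18,0],"twist": [0,0,0]}
    - {"linear": [0.05,0.36,0],"twist": [0,0,0]}
    - {"linear": [0.075,0.53,0],"twist": [0,0,0]}
    - {"linear": [0.1,0.7,0],"twist": [0,0,0]}
    - {"linear": [0.115,0.81,0],"twist": [0,0,0]}

```text
time: 11.97
position: [0.494, -0.0856, 0.1671]
orientation: [-3.141, 0.004, -0.0]
wrist_force: [0.5, 0.3, 0.1]
gripper_width: 0.673
```

Emit:
drive_tool:
  motion:
    - {"linear": [0.025,0.18,0],"twist": [0,0,0]}
    - {"linear": [0.05,0.36,0],"twist": [0,0,0]}
    - {"linear": [0.075,0.53,0],"twist": [0,0,0]}
    - {"linear": [0.095,0.67,0],"twist": [0,0,0]}
    - {"linear": [0.11,0.76,0],"twist": [0,0,0]}
    - {"linear": [0.115,0.8,0],"twist": [0,0,0]}
    - {"linear": [0.115,0.8,0],"twist": [0,0,0]}
    - {"linear": [0.115,0.8,0],"twist": [0,0,0]}

```text
time: 12.63
position: [0.5179, -0.2418, 0.1681]
orientation: [-3.139, 0.002, 0.001]
wrist_force: [-0.8, 0.8, -0.3]
gripper_width: 0.672
```

```bash
python3 - <<'E'
from h import *
from station import env
go([0.520,-0.2415,0.08])
c=env.read_camera("scene"); cv2.imwrite("pics/s10.png",cv2.resize(c["image"][180:380,30:230,::-1],None,fx=3,fy=3)); np.savez("pics/s10.npz",**c)
p=env.observe()['position']
ringfit(c,p,.03,p[2]-.018,p[2]-.009); ringfit(c,[.5172,-.2402],.007,.055,.068)
S=cloud(c).reshape(-1,3); col=c["image"].reshape(-1,3).astype(int)
m=(np.hypot(S[:,0]-p[0],S[:,1]-p[1])<.045)&(S[:,2]>p[2]-.05)&(S[:,2]<p[2]+.01)&(col[:,0]-col[:,2]>30)
q=S[m];print(len(q),np.percentile(q[:,2],[0,2,5,50,95,98,100]).round(4)-p[2].round(4))
E
```

```text
t 12.63 pos [ 0.5179 -0.2418  0.1681] rpy [-3.1393e+00  2.2000e-03  1.2000e-03] F [-0.8  0.8 -0.3] w 0.672 q6 1.01
lin [ 0.0112 -0.0007  0.4406] twist [-0.0007  0.0007  0.0004]
ringfit n 482 c [ 0.5152 -0.2421] rms 0.0087 off from tcp [-0.0029 -0.0008]
ringfit n 94 c [ 0.5172 -0.2401] rms 0.0008 off from tcp [0.     0.0001]
1448 [-0.0247 -0.0224 -0.0214 -0.0089 -0.0069 -0.0062  0.01  ]
```

View pics/s10.png

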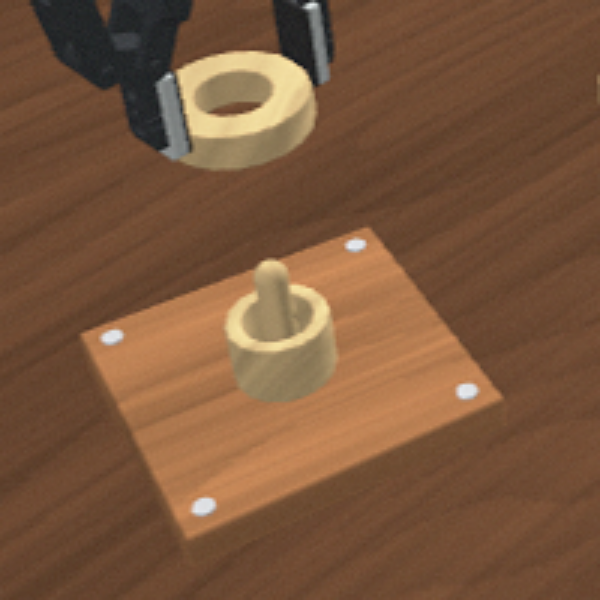

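```bash
python3 - <<'E'
from h import *
c=dict(np.load("pics/s10.npz")); p=np.array([.5179,-.2418,.1681])
S=cloud(c).reshape(-1,3); col=c["image"].reshape(-1,3).astype(int)
k=np.array([.5155,-.2405])
for it in range(5):
    d=np.hypot(S[:,0]-k[0],S[:,1]-k[1]); base=(S[:,2]>p[2]-.022)&(col[:,0]-col[:,2]>30)
    o=S[base&(S[:,2]<p[2]-.0095)&(d>.025)&(d<.034)]
    i=S[base&(S[:,2]<p[2]-.0095)&(d>.011)&(d<.019)]
    f=least_squares(lambda k:np.r_[np.hypot(o[:,0]-k[0],o[:,1]-k[1])-.03,np.hypot(i[:,0]-k[0],i[:,1]-k[1])-.015],k,loss='soft_l1',f_scale=.001); k=f.x
    print(len(o),len(i),k.round(4),np.sqrt(np.mean(f.fun**2)))
t=S[base&(S[:,2]>p[2]-.0105)&(S[:,2]<p[2]-.004)&(d<.028)&(d>.017)]
A=np.c_[t[:,:2]-k,np.ones(len(t))]; print("top plane",np.linalg.lstsq(A,t[:,2],rcond=None)[0], len(t))
E
```

```text
384 215 [ 0.5145 -0.2407] 0.0008197919560122291
384 215 [ 0.5145 -0.2407] 0.000819791956447763
384 215 [ 0.5145 -0.2407] 0.000819791956447763
384 215 [ 0.5145 -0.2407] 0.000819791956447763
384 215 [ 0.5145 -0.2407] 0.000819791956447763
top plane [-0.00300352  0.00280971  0.16064754] 535
```

Good fit (rms 0.8 mm), and the wheel is level. It needs +2.7 mm in x and +0.6 mm in y. Its bottom is 23.5 mm below the TCP, so it seats at TCP z ≈ 0.0715.

Emit:
drive_tool:
  motion:
    - {"linear": [0.0135,-0.003,0],"twist": [0,0,0]}
    - {"linear": [0.0135,-0.003,0.08],"twist": [0,0,0]}
    - {"linear": [0.0135,-0.003,0.17],"twist": [0,0,0]}
    - {"linear": [0.0135,-0.003,0.26],"twist": [0,0,0]}
    - {"linear": [0.0135,-0.003,0.34],"twist": [0,0,0]}
    - {"linear": [0.0135,-0.003,0.41],"twist": [0,0,0]}
    - {"linear": [0.0135,-0.003,0.44],"twist": [0,0,0]}
    - {"linear": [0.0135,-0.003,0.45],"twist": [0,0,0]}
    - {"linear": [0.0135,-0.003,0.45],"twist": [0,0,0]}

```text
time: 13.43
position: [0.5214, -0.2416, 0.0791]
orientation: [-3.141, 0.001, 0.002]
wrist_force: [-0.3, 0.3, -0.6]
gripper_width: 0.672
```

```bash
python3 - <<'E'
from h import *
from station import env
go([0.5205,-0.2415,0.0715])
c=env.read_camera("scene"); cv2.imwrite("pics/s11.png",cv2.resize(c["image"][200:400,30:230,::-1],None,fx=3,fy=3)); np.savez("pics/s11.npz",**c)
E
```

```text
t 13.43 pos [ 0.5214 -0.2416  0.0791] rpy [-3.1411e+00  6.0000e-04  2.4000e-03] F [-0.3  0.3 -0.6] w 0.672 q6 1.01
lin [-0.0044 -0.0005  0.0382] twist [-0.0002  0.0002  0.0008]
```

View pics/s11.png

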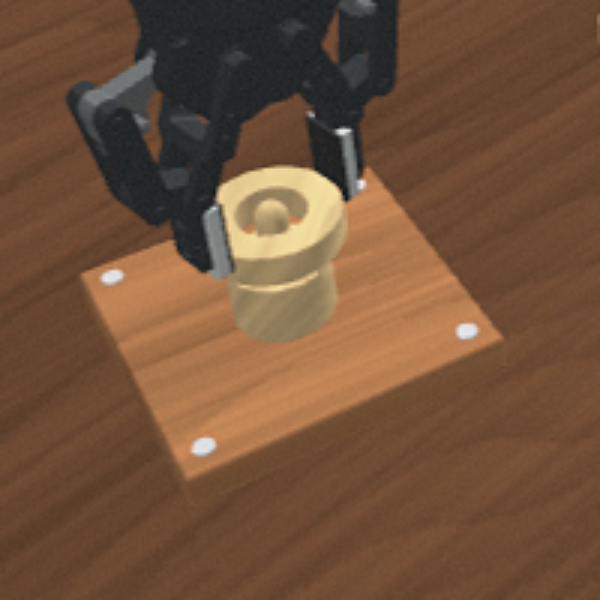

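The dowel tip shows in the wheel's hole (crop (270,215)), with the wheel a few mm above the spacer. Lowering slowly.

Emit:
drive_tool:
  motion:
    - {"linear": [-0.002,0,0.01],"twist": [0,0,0]}
    - {"linear": [-0.002,0,0.02],"twist": [0,0,0]}
    - {"linear": [-0.002,0,0.025],"twist": [0,0,0]}
    - {"linear": [-0.002,0,0.03],"twist": [0,0,0]}
    - {"linear": [-0.002,0,0.03],"twist": [0,0,0]}

```text
time: 13.9
position: [0.521, -0.2426, 0.0733]
orientation: [-3.142, -0.0, 0.001]
wrist_force: [-0.3, -0.4, -0.2]
gripper_width: 0.669
```

Emit:
drive_tool:
  motion:
    - {"linear": [0,0,0.005],"twist": [0,0,0]}
    - {"linear": [0,0,0.01],"twist": [0,0,0]}
    - {"linear": [0,0,0.01],"twist": [0,0,0]}

```text
time: 14.15
position: [0.5209, -0.2425, 0.0711]
orientation: [-3.141, 0.0, 0.001]
wrist_force: [0.2, 1.0, -0.6]
gripper_width: 0.672
```

Emit:
drive_tool:
  motion:
    - {"linear": [0,0,0.004],"twist": [0,0,0]}
    - {"linear": [0,0,0.008],"twist": [0,0,0]}
    - {"linear": [0,0,0.008],"twist": [0,0,0]}

```text
time: 14.4
position: [0.5211, -0.2426, 0.0703]
orientation: [-3.142, 0.0, 0.001]
wrist_force: [-1.3, 0.7, 3.7]
gripper_width: 0.672
```

Contact at 3.7 N, as expected. Release and retreat.

Emit:
drive_tool:
  motion:
    - {"linear": [0,0,0],"twist": [0,0,0]}
    - {"linear": [0,0,0],"twist": [0,0,0]}
    - {"linear": [0,0,0],"twist": [0,0,0]}
    - {"linear": [0,0,0],"twist": [0,0,0]}
    - {"linear": [0,0,0],"twist": [0,0,0]}
  claw: 1

```text
time: 14.82
position: [0.5209, -0.2425, 0.0695]
orientation: [-3.141, 0.0, 0.001]
wrist_force: [-0.4, -0.6, 0.2]
gripper_width: 0.996
```

Emit:
drive_tool:
  motion:
    - {"linear": [0,0,-0.05],"twist": [0,0,0]}
    - {"linear": [0,0,-0.15],"twist": [0,0,0]}
    - {"linear": [0,0,-0.3],"twist": [0,0,0]}
    - {"linear": [0,0,-0.5],"twist": [0,0,0]}
    - {"linear": [0,0,-0.7],"twist": [0,0,0]}
    - {"linear": [0,0,-0.7],"twist": [0,0,0]}

```text
time: 15.32
position: [0.5263, -0.2457, 0.2209]
orientation: [3.132, -0.016, 0.002]
wrist_force: [2.1, -0.6, 0.6]
gripper_width: 0.999
```

Emit:
drive_tool:
  motion:
    - {"linear": [0,-0.3,0],"twist": [0,0,0]}
    - {"linear": [0,-0.6,0],"twist": [0,0,0]}
    - {"linear": [0,-0.8,0],"twist": [0,0,0]}
    - {"linear": [0,-0.9,0],"twist": [0,0,0]}
    - {"linear": [0,-0.9,0],"twist": [0,0,0]}
    - {"linear": [0,-0.9,0],"twist": [0,0,0]}
    - {"linear": [0,-0.9,0],"twist": [0,0,0]}

```text
time: 15.9
position: [0.521, -0.0623, 0.2102]
orientation: [3.14, -0.001, 0.003]
wrist_force: [-0.0, 0.0, -0.4]
gripper_width: 1.001
```

```bash
python3 - <<'E'
from h import *
from station import env
go([0.52,-0.06,0.2])
c=env.read_camera("scene"); a=cv2.resize(c["image"][200:400,30:230,::-1],(400,400))
t=env.read_camera("top"); b=cv2.resize(t["image"][170:280,340:450,::-1],(400,400))
cv2.imwrite("pics/s12.png",np.hstack([a,b])); cv2.imwrite("pics/top12.png",t["image"][:,:,::-1])
for n,cc,ctr in (("scene",c,(.5172,-.2402)),("top",t,(.519,-.242))):
    S=cloud(cc).reshape(-1,3); d=np.hypot(S[:,0]-ctr[0],S[:,1]-ctr[1])
    q=S[(d<.04)&(S[:,2]>.058)&(S[:,2]<.07)&(d>.012)]
    ce,r=cv2.minEnclosingCircle(q[:,:2].astype(np.float32)); A=np.c_[q[:,:2]-ctr,np.ones(len(q))]
    print(n,"wheel top plane",np.linalg.lstsq(A,q[:,2],rcond=None)[0].round(4),"centre",np.round(ce,4),"r %.4f"%r,"tip z",S[(d<.01)][:,2].max().round(4))
E
```

```text
t 15.90 pos [ 0.521  -0.0623  0.2102] rpy [ 3.1404e+00 -9.0000e-04  3.4000e-03] F [-0.   0.  -0.4] w 1.001 q6 1.32
lin [-0.005  -0.0116  0.051 ] twist [ 0.0004 -0.0003  0.0011]
scene wheel top plane [-0.0129  0.0104  0.0625] centre [ 0.5181 -0.2415] r 0.0312 tip z 0.076Traceback (most recent call last):
  File "<stdin>", line 11, in <module>
    return umr_maximum(a, axis, None, out, keepdims, initial, where)
ValueError: zero-size array to reduction operation maximum which has no identity
```

View pics/s12.png

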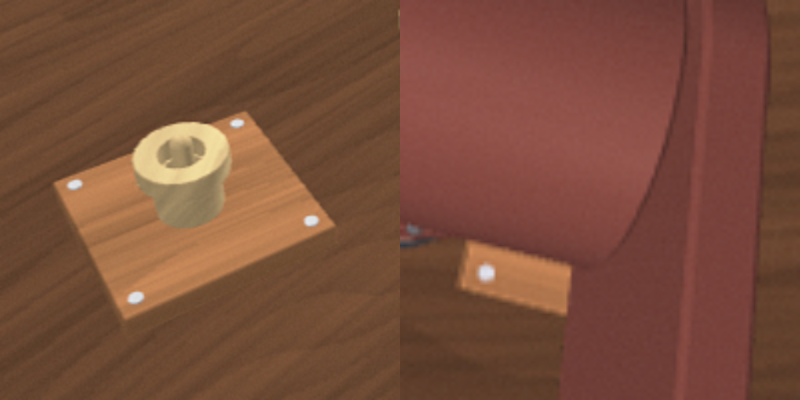

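View pics/top12.png

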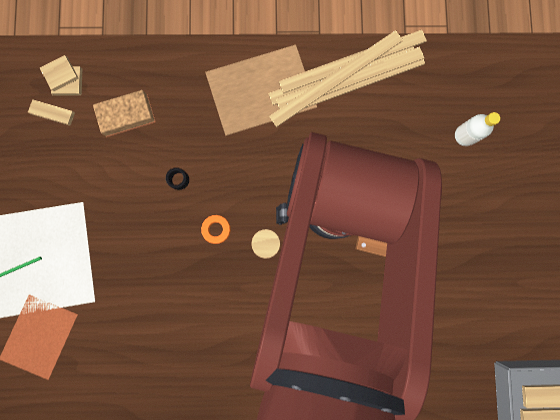

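The wheel lies flat on the spacer, centred within about 1.5 mm, with its top near z 0.0625 and the dowel tip at 0.076. The blank, orange and black pieces haven't moved, and the gripper is clear. Handing in.

```bash
python3 -c "
from station import env
print(env.hand_in())"
```

```text
the job is handed in; nothing more can be done
None
```

The carousel is assembled and handed in at about 16 s of the 61 s allowed. The pale narrow spacer went over the dowel first and sits on the baseboard. The pale wide wheel went on second and rests on the spacer.

**Last checks (scene camera):**
- **Wheel:** its top is level within about 1° at z ≈ 0.0625 m, where 0.064 m was expected. The 1.5 mm gap is within the 2 mm calibration error.
- **Dowel:** its tip is at z = 0.076 m. That leaves about 13 mm showing above the wheel, where 12 mm was expected. The wheel's centre is about 1.5 mm off the dowel's axis.
- **Forces:** the spacer touched down at about 10 N and the wheel at about 4 N. The highest wrist reading after any move was about 12 N, while gripping the wheel.
- **Other pieces:** the blank, the orange ring and the black ring are where they started. The gripper is open and clear of everything.

**Failed check:** the same measurement from the top camera could not be made, because the arm hid the stand from it. The final state therefore rests on the scene camera alone.

**Disagreements:**
- The two cameras differ by about 2 mm, which I corrected for when placing.
- The gripper's opening read about 2–3 mm less than the true ring diameters.

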